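Release the ratchet clamp and free the mended striker

TASK

The mended carrom striker has set overnight in the little ratchet clamp. Press the pawl's thumb button down gently, never forcing it hard against its stop, and keep the pawl lifted off the ratchet wheel until the sprung jaw has backed off all the way; only then take the striker out and lay it, without dropping it, flat near the middle of the bamboo coaster. Leave the tin, the steel glass and the pump bottle where they stand.

Things in the scene. Friction and masses are not known exactly. Their poses are not given: they have to be found in the camera images.
- clamp: Steel ratchet clamp fixed on the board, long axis y. Origin on its underside. Base plate 90 mm in x (-45 to 45), y -120 to 150, 12 thick. Fixed jaw y -115 to -100, moving jaw y -59 to -35 (both 28 wide in x, tops z 60 to 62), anvil 20 wide in x under the striker, rack bar top z 65, ratchet wheel 52 dia. at y 35 (axle along x), pawl bracket y 80, top z 72. Striker free at +x and -x sides.
- jaw (a joint): how far the moving jaw has backed off along the clamp's +y, in m: 0 clamped, 0.018 fully back. A spring drives it back, slowly in thick grease (about 2 to 3 s in all), while the pawl is held clear. If the pawl is let down early it catches the next tooth (every 6 mm) and the jaw stays there.
- pawl: Steel pawl rocking on an axle along the clamp's x; origin on the axle, at x -10, y 80, z 67.5 mm of the clamp. Nose 45 mm to -y, between the wheel's teeth; tail 66 mm to +y with the thumb button: pushing it down lifts the nose. Sprung: 3 to 9 N while it drags on the loaded tooth, easing to about 5 N once clear after about 7 mm of button travel; hard stop at about 9 mm; over 18 N bends it.
- pawl_tail (a point): point on the upper face of the pawl's tail, 52 mm from its axle, under the thumb button: a flat steel disc of 20 mm diameter on a screw. Its top stands 6 to 20 mm above this point (differs each day, not measured: feel for it); it does not shift on the tail when pressed. Nothing is higher than the button within 30 mm of its centre.
- striker: black acrylic carrom striker, disc 41 mm in diameter, 9 mm thick, about 15 g, lying flat on the clamp's anvil (its underside 42 mm above the board), held between the fixed jaw and a sprung rubber pad on the moving jaw. Origin: centre of its underside; z up.
- coaster: round bamboo coaster, 100 mm in diameter, 8 mm thick, lying loose on the board. Origin: centre of its underside.
- tin: small round tin with lid, 70 mm in diameter, 38 mm high; origin: centre of its underside. Bystander; it and the coaster may stand on either side of the clamp.
- glass: steel drinking glass, 74 mm at the rim, 110 mm high; origin: centre of its underside. Bystander.
- pump_bottle: empty clear pump dispenser bottle, 62 mm in diameter, 177 mm high, with a nozzle reaching 46 mm to its -x; origin: centre of its underside. Bystander.
Not all that is in view belongs to the job. Of the things like the striker, leave any that is green; of the rest the larger one is meant.

How it is judged:
On the way, in this order (a step that is already met when the one before it is completed fails the run):
1. the jaw has backed off all the way with the striker still in its seat (value of joint jaw above 0.0165 m and distance of striker from where it was at the start of the episode below 0.015 m), for 0.1 s.
2. the striker lies on the coaster (horizontal distance between striker and coaster below 0.025 m and z of striker in the frame of coaster below 0.011 m and contact force between striker and coaster above 0.02 N), for 0.1 s.
At the end, for the whole second after the job is handed in: The jaw is fully back (over 16.5 of 18 mm), the striker lies flat and still on the coaster with its centre within 25 mm of the coaster's centre, the coaster lies flat, and the robot has let go of striker and pawl (value of joint jaw above 0.0165 m and horizontal distance between striker and coaster below 0.025 m and z of striker in the frame of coaster between 0.006 and 0.01 m and angle between the z axis of striker and the z axis of coaster, either way round below 0.1 rad and angle between coaster's own z axis and vertical below 0.1 rad and linear speed of each of striker, coaster below 0.02 m/s and contact force between the fingers and striker below 0.05 N and contact force between the fingers and pawl below 0.05 N); the robot touches nothing.
It fails at once if the pawl or its button is pushed with more than 18 N (contact force between any of the fingers, the arm and pawl above 18 N).
It fails at once if the striker is pulled out while the jaw is not fully back (value of joint jaw below 0.015 m and distance of striker from where it was at the start of the episode above 0.012 m).
It fails at once if the striker is dropped (linear speed of striker above 0.6 m/s and contact force between the fingers and striker below 0.05 N).
It fails at once if the tin, the glass or the bottle is displaced by more than 20 mm or tipped (distance of any of tin, glass, pump_bottle from where it was at the start of the episode above 0.02 m or angle between any of tin, glass, pump_bottle's own z axis and vertical above 0.3 rad).
It also fails if it takes over 64 s, if anything falls off the work surface, if the arm or the gripper's body presses on something with over 40 N, if the wrist force passes 120 N, or if a joint passes its speed limit or range.

ROBOT

A 7-joint arm with a two-finger parallel gripper is mounted at the origin on the work surface. World frame = base frame: x ahead of the robot, y to its left, z up, the work surface at z = 0. Lengths are in m, angles in rad, forces in N, time in s.
With the tool pointing down it reaches from about 0.4 to 0.85 m from the base axis. Payload 4.5 kg.
Tool frame: the origin (TCP) lies on the centre line of the jaws, within the pads' length; the fingertips stand 11 mm ahead of it and the grasp point (between the pads) lies 8 mm behind it; z points along the fingers, y is the line along which they close (so a half turn about z gives the same grasp; the last joint's range is limited). The gripper opens to 88 mm and grips with 3 to 60 N. Pads are 18 mm wide; open, the fingers measure 123 mm over their backs; the gripper's body (75 mm by 187 mm) begins 45 mm behind the grasp point.
Start: joints at [-1.276, 0.689, -0.195, 1.565, 0.157, 0.902, -0.215], TCP at [0.161, 0.604, 0.25] pointing down, gripper open.
Joint ranges: [-3.01, 3.01], [-0.46, 2.08], [-1.47, 1.51], [0.13, 2.56], [-1, 4.14], [0.04, 2.09], [-2.66, 2.66]. Speed limits (rad/s): [2.57, 2.57, 3.14, 3.14, 3.14, 3.14, 3.14].

INTERFACE

Orientations are given as a unit quaternion [x, y, z, w].
In Python, from plant import * gives the robot as it stands. The module is installed in compiled form; this text tells all that it offers.
- The arm moves only by the tool send_rows, never from a script. Its argument "motion" is a list of rows, each an object of numbers: "x", "y", "z": the shift along the tool's x, y, z in cm; "rx", "ry", "rz": the turn, a rotation vector about the tool's x, y, z in rad; "jaw": the finger opening in cm, from 0 to 8.81. In form: [{"x": .., "y": .., "z": .., "rx": .., "ry": .., "rz": .., "jaw": ..}, ...]. A call has exactly 5 rows; each row shifts and turns the commanded pose from where the row before left it, along the tool's axes as they then stand; what a row does not reach is not made up. A row lasts 1/10 s, in which the tool goes at most 50 mm and 8.59 degrees, less where a joint would pass 70% of its speed; a pose out of reach is approached as far as the arm can. A call is refused whole if a number of a shift passes 5 or a number of a turn 0.15, either way. A call with a gripper value outside its range is refused whole. The fingers move at their own pace and stop on an object; "grip_force" is the grip in N (left out, the last holds). Time passes only in rows, so rows that do not move let the fingers close, or fill a call up. It gives the time, the measured TCP pose, the force, the opening and the grip force at its end, in the units of the state.
- get_state(): the state, without advancing time (a new reading comes with each control period).
- snapshot(name): name is "scene" or "top" or "wrist"; returns a dict with "img" (384x512x3 uint8, red, green, blue), "vertical_fov" (degrees; the focal length in pixels is half the picture's height over the tangent of half this angle, whatever the lens; pixels are square), "cx", "cy" (the principal point, pixels), "extrinsics" (4x4, takes a point from camera to world coordinates). Camera axes: x right, y up, looking along -z (the intrinsics and any distortion apply to the point x, -y, -z); pixel columns grow to the right and rows downward; lengths in m; the calibration is good to about 2 mm. A picture is of the moment at which its call begins. There is no depth.
- finish_job(): hands the job in; it is judged then, once.
The state is a dict: "clock": time; "q": joint angles; "qd": joint speeds; "joint_torque": joint torques, N m; "tool_pos": TCP position; "eef_rot": TCP orientation; "contact_force": force on the tool from outside, world axes, zero at the start; "moment": the same for the moment, N m; "opening": opening from 0.0 (shut) to 1.0 (fully open); "finger_force": force on a finger pad.
Only numpy, scipy, OpenCV 4.12 (cv2) and the standard library are available. Lean on these libraries where they do the work, as an engineer would, in place of code of your own. Each camera call takes 0.05 s, during which the arm holds its last target. There are 200 camera calls.

## Working session

There is one attempt and no reset: what is moved stays moved. The work goes in short steps, Python scripts to look and compute and a tool call to move; the robot and the scene stay as the last step left them, time stands still between calls to the robot, and variables do not carry over. Pictures are saved under pics/ and viewed, at most 13 in all, crops included, and the job is handed in when it is done.

Besides the shell and the picture viewer there is one more tool, called by a JSON object that holds its "method" and its "body", one argument or row to a line. send_rows: Moves the arm, as the interface text tells. Its arguments: {"type":"object","properties":{"motion":{"type":"array"},"grip_force":{"type":"number"}},"required":["motion"]}

```bash
mkdir -p pics
cat > h.py <<'E'
from plant import *
import numpy as np, cv2
def ray(s,u,v):
    f=s["img"].shape[0]/2/np.tan(np.radians(s["vertical_fov"])/2)
    E=np.array(s["extrinsics"]); d=E[:3,:3]@np.array([(u-s["cx"])/f,-(v-s["cy"])/f,-1]); return E[:3,3],d
def onz(s,u,v,z):
    o,d=ray(s,u,v); return o+d*(z-o[2])/d[2]
def pix(s,p):
    f=s["img"].shape[0]/2/np.tan(np.radians(s["vertical_fov"])/2)
    E=np.array(s["extrinsics"]); c=E[:3,:3].T@(np.array(p)-E[:3,3]); return s["cx"]-f*c[0]/c[2], s["cy"]+f*c[1]/c[2]
def snap(n,fn):
    s=snapshot(n); cv2.imwrite("pics/"+fn,s["img"][:,:,::-1]); np.save("pics/"+fn[:-4]+".npy",s,allow_pickle=True); return s
def load(fn): return np.load("pics/"+fn+".npy",allow_pickle=True).item()
E
python3 - <<'E'
from h import *
np.set_printoptions(precision=4,suppress=True)
a=snap("scene","s1.png");b=snap("top","t1.png")
for s in(a,b): print({k:s[k] for k in s if k!="img"})
cv2.imwrite("pics/both.png",cv2.resize(np.vstack([a["img"],b["img"]])[:,:,::-1],(400,600)) )
print(get_state())
E
```

```text
{'vertical_fov': 54.5629800269899, 'cx': 253.98212989895302, 'cy': 193.3595200845855, 'extrinsics': array([[-0.5131, -0.7325,  0.4474,  0.9554],
       [ 0.8583, -0.4458,  0.2543,  0.1916],
       [ 0.0132,  0.5145,  0.8574,  0.816 ],
       [ 0.    ,  0.    ,  0.    ,  1.    ]])}
{'vertical_fov': 47.634488754517555, 'cx': 257.30144206437905, 'cy': 195.41069809940782, 'extrinsics': array([[-0.0012,  0.9848, -0.1735,  0.3922],
       [-1.    , -0.0024, -0.0062, -0.0169],
       [-0.0065,  0.1735,  0.9848,  1.0664],
       [ 0.    ,  0.    ,  0.    ,  1.    ]])}
{'clock': 0.1, 'q': array([-1.2762,  0.6899, -0.1945,  1.5662,  0.1573,  0.9025, -0.2151]), 'qd': array([-0.0012, -0.0017,  0.001 , -0.0017, -0.0014, -0.0016, -0.0005]), 'joint_torque': array([ -0.0035, -52.8504,  -1.2714, -15.3839,  -0.0525,   0.0019,
         0.    ]), 'tool_pos': array([0.161 , 0.6033, 0.249 ]), 'eef_rot': array([ 0.13  ,  0.9915, -0.0008, -0.    ]), 'contact_force': array([ 0.188 , -0.2776, -0.4268]), 'moment': array([-0.0467,  0.0197, -0.0006]), 'finger_force': 0.0, 'opening': 0.9939323507672272}
```

View pics/s1.png

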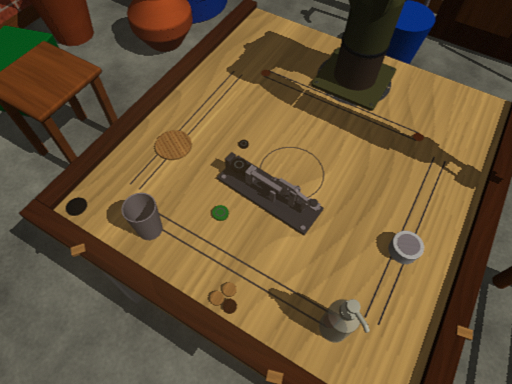

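View pics/t1.png

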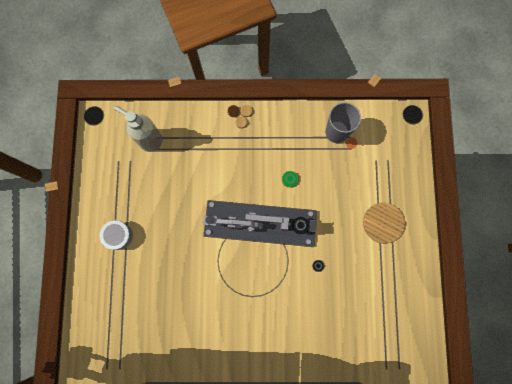

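The scene view shows the clamp around (270,190), the coaster at (173,145), the glass at (143,215), the tin at (407,246) and the pump at (340,318). 

Things that could be taken for the striker, in the top view:
- black disc in the clamp jaws at (301,225), the largest
- small black disc at (318,266)
- green disc at (290,179)
- corner pockets at (93,116) and (412,115)

I choose the one in the clamp and will check it in a crop.

Run:
```python
from h import *
a=load("s1");b=load("t1")
A=cv2.resize(a["img"][140:240,205:335],(780,600),interpolation=cv2.INTER_CUBIC)
B=cv2.resize(b["img"][190:275,195:335],(800,486),interpolation=cv2.INTER_CUBIC)
cv2.imwrite("pics/c1.png",B[:,:,::-1]);cv2.imwrite("pics/c2.png",A[:,:,::-1])
g=cv2.cvtColor(b["img"],cv2.COLOR_RGB2HSV)
# dark plate mask
m=((g[...,2]<110)&(g[...,1]<110)).astype(np.uint8); m[:190]=0;m[260:]=0;m[:,:190]=0;m[:,335:]=0
c=max(cv2.findContours(m,0,2)[0],key=cv2.contourArea); print(cv2.minAreaRect(c))
for p in cv2.boxPoints(cv2.minAreaRect(c)): print(p,onz(b,*p,.012))
for n,u,v,z in[("coaster",384,223,.008),("tin",115,235,.038),("glass rim",343,119,.11),("pump base",147,140,0),("green",290,179,.009),("small",318,266,.009),("striker",301,225,.051)]:print(n,onz(b,u,v,z).round(3))
for n,u,v,z in[("coaster",173,145,.008),("tin",407,245,.038)]:print(n,onz(a,u,v,z).round(3))
```

```text
((260.5542297363281, 223.23597717285156), (111.48580169677734, 37.04070281982422), 5.492323875427246)
[203.29463 236.33601] [0.47764822 0.12073911 0.012     ]
[206.83986 199.46538] [0.56821205 0.11385248 0.012     ]
[317.81384 210.13594] [ 0.54113294 -0.15816517  0.012     ]
[314.26862 247.00658] [ 0.4514954  -0.14735726  0.012     ]
coaster [ 0.51  -0.319  0.008]
tin [0.479 0.327 0.038]
glass rim [ 0.739 -0.208  0.11 ]
pump base [0.724 0.271 0.   ]
green [ 0.62  -0.092  0.009]
small [ 0.406 -0.156  0.009]
striker [ 0.501 -0.113  0.051]
coaster [ 0.516 -0.317  0.008]
tin [0.486 0.327 0.038]
```

View pics/c1.png

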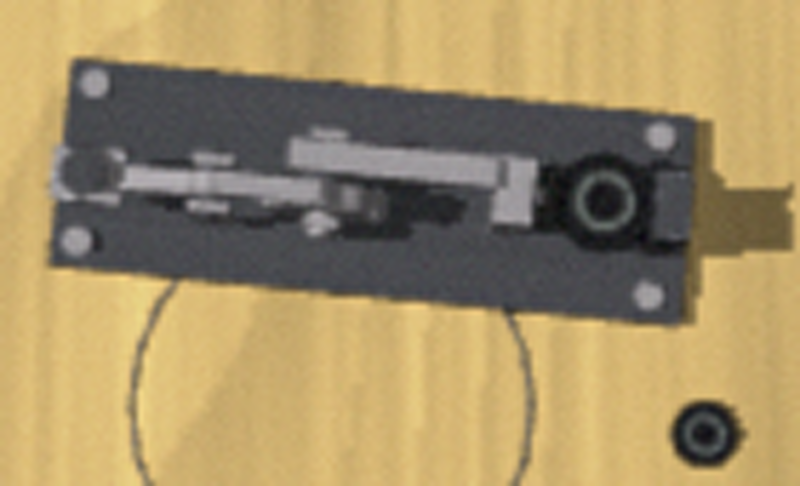

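View pics/c2.png

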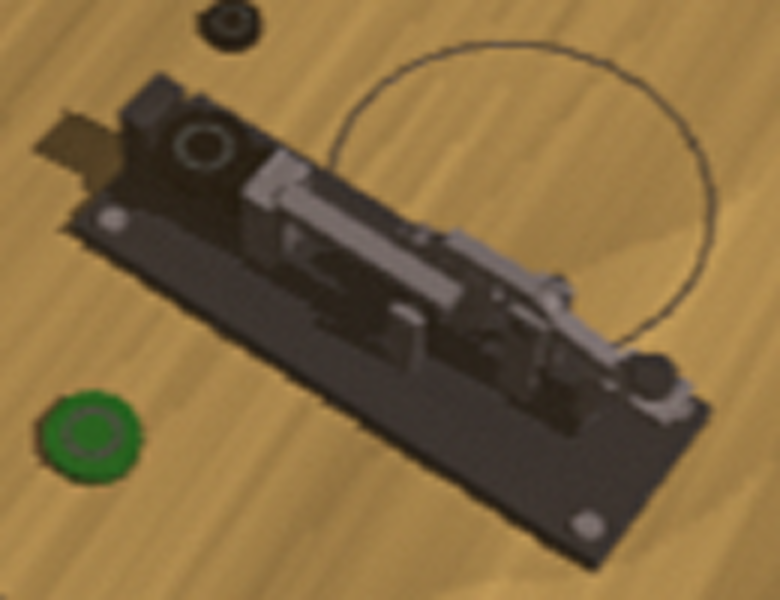

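The crop confirms it. The striker is the ringed black disc between the jaws at top-view (300.7,225), and the dark button on the pawl tail is at (211.1,220.1). In the scene view they are at (239.2,164.3) and (313.3,202.8).

```bash
cat >> h.py <<'E'
def tri(s1,p1,s2,p2):
    o1,d1=ray(s1,*p1);o2,d2=ray(s2,*p2)
    t=np.linalg.lstsq(np.c_[d1,-d2],o2-o1,rcond=None)[0]; P=o1+d1*t[0];Q=o2+d2*t[1]; return (P+Q)/2,np.linalg.norm(P-Q)
E
python3 - <<'E'
from h import *
np.set_printoptions(precision=4,suppress=True)
a=load("s1");b=load("t1")
C=[np.array(onz(b,195+x/5.714,190+y/5.714,.012)) for x,y in[(75,60),(696,118),(686,325),(50,266)]]
C2=[np.array(onz(a,205+x/6,140+y/6,.012)) for x,y in[(708,408),(598,568),(72,228)]]
print("top",C,"\nscene",C2)
yv=((C[0]-C[1])+(C[3]-C[2]))/2; print(np.linalg.norm(yv),np.linalg.norm(C[0]-C[3]))
yv/=np.linalg.norm(yv); xv=np.array([yv[1],-yv[0],0]); o=sum(C)/4-yv*.015; o[2]=0
print("yaw",np.arctan2(-yv[0],yv[1]),"o",o)
for n,pb,pa in[("striker",(300.7,225),(239.2,164.3)),("button",(211.1,220.1),(313.3,202.8))]:
    P,e=tri(b,pb,a,pa);print(n,P,e,"clamp",(P-o)@xv,(P-o)@yv)
print("button model",o-.01*xv+.132*yv,"striker model",o-.0795*yv)
for z in(.08,.09):print(onz(b,211.1,220.1,z),onz(a,313.3,202.8,z))
E
```

```text
top [array([0.5656, 0.1106, 0.012 ]), array([ 0.5399, -0.1557,  0.012 ]), array([ 0.4518, -0.1493,  0.012 ]), array([0.4771, 0.1196, 0.012 ])] 
scene [array([0.4834, 0.1202, 0.012 ]), array([0.5713, 0.114 , 0.012 ]), array([ 0.5457, -0.1521,  0.012 ])]
0.26881368078961365 0.08895685289969048
yaw -0.09515214615293821 o [ 0.5072 -0.0336  0.    ]
striker [ 0.5008 -0.1121  0.0482] 0.0004400241410571551 clamp 0.0011054588855392814 -0.07873027045048872
button [0.5112 0.0981 0.0599] 0.0020944551866392052 clamp -0.008539204579601695 0.13144521462835151
button model [0.5098 0.0988 0.    ] striker model [ 0.4996 -0.1127  0.    ]
[0.5091 0.0948 0.08  ] [0.5226 0.1015 0.08  ]
[0.5079 0.0937 0.09  ] [0.5285 0.1027 0.09  ]
```

{"method": "send_rows", "body": {
  "motion": [
    {"x": -3.12, "y": -2.65, "jaw": 0},
    {"x": -3.12, "y": -2.65, "jaw": 0},
    {"x": -3.12, "y": -2.65, "jaw": 0},
    {"x": -3.12, "y": -2.65, "jaw": 0},
    {"x": -3.12, "y": -2.65, "jaw": 0}
  ],
  "grip_force": 10
}}

```text
schema error: expected keys x, y, z, rx, ry, rz, jaw
```

{"method": "send_rows", "body": {
  "motion": [
    {"x": -3.12, "y": -2.65, "jaw": 0},
    {"x": -3.12, "y": -2.65, "jaw": 0},
    {"x": -3.12, "y": -2.65, "jaw": 0},
    {"x": -3.12, "y": -2.65, "jaw": 0},
    {"x": -3.12, "y": -2.65, "jaw": 0}
  ]
}}

```text
schema error: expected keys x, y, z, rx, ry, rz, jaw
```

{"method": "send_rows", "body": {
  "motion": [
    {"x": -3.12, "y": -2.65, "jaw": 0},
    {"x": -3.12, "y": -2.65, "jaw": 0},
    {"x": -3.12, "y": -2.65, "jaw": 0},
    {"x": -3.12, "y": -2.65, "jaw": 0},
    {"x": -3.12, "y": -2.65, "jaw": 0}
  ]
}}

```text
schema error: expected keys x, y, z, rx, ry, rz, jaw
```

{"method": "send_rows", "body": {
  "motion": [
    {"rz": 0.14, "jaw": 0},
    {"rz": 0.14, "jaw": 0},
    {"rz": 0.14, "jaw": 0},
    {"rz": 0.14, "jaw": 0},
    {"rz": 0.14, "jaw": 0}
  ]
}}

```text
schema error: expected keys x, y, z, rx, ry, rz, jaw
```

{"method": "send_rows", "body": {
  "motion": [
    {"rz": 0.14, "jaw": 0},
    {"rz": 0.14, "jaw": 0},
    {"rz": 0.14, "jaw": 0},
    {"rz": 0.14, "jaw": 0},
    {"rz": 0.14, "jaw": 0}
  ]
}}

```text
schema error: expected keys x, y, z, rx, ry, rz, jaw
```

```bash
cat >> h.py <<'E'
from scipy.spatial.transform import Rotation as R
def go(x,y,z,yaw):
    "shift (cm) and turn in tool axes to TCP target; yaw = world angle of tool y"
    s=get_state(); r=R.from_quat(s["eef_rot"]); Y=np.array([np.cos(yaw),np.sin(yaw),0]);Z=np.array([0,0,-1.])
    t=R.from_matrix(np.c_[np.cross(Y,Z),Y,Z]); np.set_printoptions(precision=3,suppress=True)
    print("t",s["clock"],"pos",s["tool_pos"],"F",s["contact_force"],"open",s["opening"],"ff",s["finger_force"])
    print("shift cm",100*r.inv().apply(np.array([x,y,z])-s["tool_pos"]),"turn",(r.inv()*t).as_rotvec(),"q",s["q"])
E
python3 -c "
from h import *
go(.5105,.0985,.12,-.095)
s=snap('wrist','w1.png');print(s['extrinsics'],s['vertical_fov'])
print(pix(s,(.51,.0985,.075)),pix(s,(.4996,-.1127,.051)))"
```

```text
t 0.1 pos [0.161 0.603 0.249] F [ 0.188 -0.278 -0.427] open 0.9939323507672272 ff 0.0
shift cm [-46.775 -39.748  12.97 ] turn [-0.001  0.001  1.405] q [-1.276  0.69  -0.195  1.566  0.157  0.903 -0.215]
[[ 0.258 -0.933 -0.249  0.096]
 [ 0.966  0.249  0.068  0.62 ]
 [-0.002 -0.258  0.966  0.384]
 [ 0.     0.     0.     1.   ]] 58.933959623529745
(np.float64(-55.64107667753726), np.float64(526.4852601028269)) (np.float64(-181.49684926087647), np.float64(527.7606039768116))
```

View pics/w1.png

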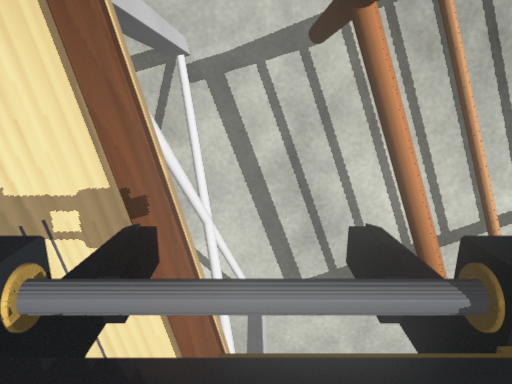

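The wrist picture only shows the start pose, with the table edge and the open fingers at (130,260) and (375,260). The rows were refused because each one needs all its keys.

{"method": "send_rows", "body": {
  "motion": [
    {"x": -3.12, "y": -2.65, "z": 0, "rx": 0, "ry": 0, "rz": 0, "jaw": 0},
    {"x": -3.12, "y": -2.65, "z": 0, "rx": 0, "ry": 0, "rz": 0, "jaw": 0},
    {"x": -3.12, "y": -2.65, "z": 0, "rx": 0, "ry": 0, "rz": 0, "jaw": 0},
    {"x": -3.12, "y": -2.65, "z": 0, "rx": 0, "ry": 0, "rz": 0, "jaw": 0},
    {"x": -3.12, "y": -2.65, "z": 0, "rx": 0, "ry": 0, "rz": 0, "jaw": 0}
  ],
  "grip_force": 10
}}

```text
clock: 0.65
tool_pos: [0.2784, 0.4341, 0.2496]
eef_rot: [0.13, 0.992, -0.0, 0.0]
contact_force: [0.6, 0.2, -0.5]
opening: 0.574
finger_force: 0.0
```

{"method": "send_rows", "body": {
  "motion": [
    {"x": -3.12, "y": -2.65, "z": 0, "rx": 0, "ry": 0, "rz": 0, "jaw": 0},
    {"x": -3.12, "y": -2.65, "z": 0, "rx": 0, "ry": 0, "rz": 0, "jaw": 0},
    {"x": -3.12, "y": -2.65, "z": 0, "rx": 0, "ry": 0, "rz": 0, "jaw": 0},
    {"x": -3.12, "y": -2.65, "z": 0, "rx": 0, "ry": 0, "rz": 0, "jaw": 0},
    {"x": -3.12, "y": -2.65, "z": 0, "rx": 0, "ry": 0, "rz": 0, "jaw": 0}
  ]
}}

```text
clock: 1.15
tool_pos: [0.395, 0.2659, 0.2497]
eef_rot: [0.13, 0.992, -0.0, -0.0]
contact_force: [1.2, -0.1, -0.2]
opening: 0.112
finger_force: 0.0
```

{"method": "send_rows", "body": {
  "motion": [
    {"x": -3.12, "y": -2.65, "z": 0, "rx": 0, "ry": 0, "rz": 0, "jaw": 0},
    {"x": -3.12, "y": -2.65, "z": 0, "rx": 0, "ry": 0, "rz": 0, "jaw": 0},
    {"x": -3.12, "y": -2.65, "z": 0, "rx": 0, "ry": 0, "rz": 0, "jaw": 0},
    {"x": -3.12, "y": -2.65, "z": 0, "rx": 0, "ry": 0, "rz": 0, "jaw": 0},
    {"x": -3.12, "y": -2.65, "z": 0, "rx": 0, "ry": 0, "rz": 0, "jaw": 0}
  ]
}}

```text
clock: 1.65
tool_pos: [0.5115, 0.0976, 0.2496]
eef_rot: [0.13, 0.992, 0.0, -0.0]
contact_force: [1.4, 0.1, 0.3]
opening: 0.009
finger_force: 0.0
```

{"method": "send_rows", "body": {
  "motion": [
    {"x": 0, "y": 0, "z": 0, "rx": 0, "ry": 0, "rz": 0.14, "jaw": 0},
    {"x": 0, "y": 0, "z": 0, "rx": 0, "ry": 0, "rz": 0.14, "jaw": 0},
    {"x": 0, "y": 0, "z": 0, "rx": 0, "ry": 0, "rz": 0.14, "jaw": 0},
    {"x": 0, "y": 0, "z": 0, "rx": 0, "ry": 0, "rz": 0.14, "jaw": 0},
    {"x": 0, "y": 0, "z": 0, "rx": 0, "ry": 0, "rz": 0.14, "jaw": 0}
  ]
}}

```text
clock: 2.15
tool_pos: [0.5107, 0.0991, 0.2495]
eef_rot: [0.465, 0.885, -0.0, -0.0]
contact_force: [0.9, -0.0, -0.4]
opening: 0.006
finger_force: 0.0
```

{"method": "send_rows", "body": {
  "motion": [
    {"x": 0, "y": 0, "z": 0, "rx": 0, "ry": 0, "rz": 0.14, "jaw": 0},
    {"x": 0, "y": 0, "z": 0, "rx": 0, "ry": 0, "rz": 0.14, "jaw": 0},
    {"x": 0, "y": 0, "z": 0, "rx": 0, "ry": 0, "rz": 0.14, "jaw": 0},
    {"x": 0, "y": 0, "z": 0, "rx": 0, "ry": 0, "rz": 0.14, "jaw": 0},
    {"x": 0, "y": 0, "z": 0, "rx": 0, "ry": 0, "rz": 0.14, "jaw": 0}
  ]
}}

```text
clock: 2.65
tool_pos: [0.5106, 0.0992, 0.2496]
eef_rot: [0.74, 0.673, -0.0, -0.0]
contact_force: [-0.6, -0.6, -0.3]
opening: 0.008
finger_force: 0.0
```

```bash
python3 -c "
from h import *
go(.5105,.0985,.12,-.095)
s=snap('wrist','w2.png')
print(pix(s,(.51,.0985,.075)),pix(s,(.4996,-.1127,.051)))"
```

```text
t 2.65 pos [0.511 0.099 0.25 ] F [-0.631 -0.59  -0.3  ] open 0.00826406616666137 ff 0.0
shift cm [-0.073 -0.003 12.955] turn [-0.    -0.    -0.001] q [-0.377  0.556  0.153  1.891 -0.125  0.704 -0.247]
(np.float64(252.49430448904005), np.float64(170.0909228864327)) (np.float64(261.03191480966797), np.float64(344.03876040624107))
```

View pics/w2.png

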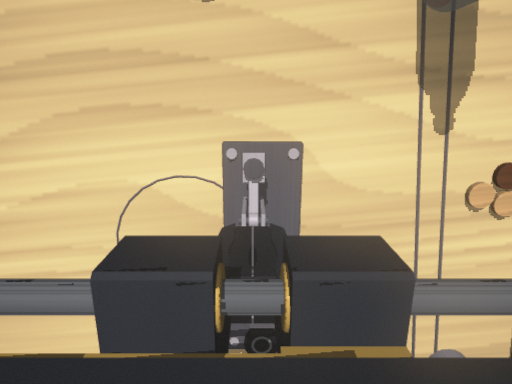

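The button shows at (254,168), right where predicted, and the striker at (261,344). Going down to just above the button.

{"method": "send_rows", "body": {
  "motion": [
    {"x": -0.07, "y": 0, "z": 2.8, "rx": 0, "ry": 0, "rz": 0, "jaw": 0},
    {"x": 0, "y": 0, "z": 2.8, "rx": 0, "ry": 0, "rz": 0, "jaw": 0},
    {"x": 0, "y": 0, "z": 2.8, "rx": 0, "ry": 0, "rz": 0, "jaw": 0},
    {"x": 0, "y": 0, "z": 2.8, "rx": 0, "ry": 0, "rz": 0, "jaw": 0},
    {"x": 0, "y": 0, "z": 2.6, "rx": 0, "ry": 0, "rz": 0, "jaw": 0}
  ]
}}

```text
clock: 3.2
tool_pos: [0.5106, 0.0986, 0.1104]
eef_rot: [0.737, 0.676, -0.0, -0.0]
contact_force: [1.0, 0.4, 0.0]
opening: 0.005
finger_force: 0.0
```

{"method": "send_rows", "body": {
  "motion": [
    {"x": 0, "y": 0, "z": 0, "rx": 0, "ry": 0, "rz": 0, "jaw": 0},
    {"x": 0, "y": 0, "z": 0.1, "rx": 0, "ry": 0, "rz": 0, "jaw": 0},
    {"x": 0, "y": 0, "z": 0.1, "rx": 0, "ry": 0, "rz": 0, "jaw": 0},
    {"x": 0, "y": 0, "z": 0.1, "rx": 0, "ry": 0, "rz": 0, "jaw": 0},
    {"x": 0, "y": 0, "z": 0.1, "rx": 0, "ry": 0, "rz": 0, "jaw": 0}
  ]
}}

```text
clock: 3.7
tool_pos: [0.5114, 0.0986, 0.1086]
eef_rot: [0.738, 0.675, 0.001, 0.0]
contact_force: [1.7, 0.3, 0.4]
opening: 0.005
finger_force: 0.0
```

{"method": "send_rows", "body": {
  "motion": [
    {"x": 0, "y": 0, "z": 0.1, "rx": 0, "ry": 0, "rz": 0, "jaw": 0},
    {"x": 0, "y": 0, "z": 0.1, "rx": 0, "ry": 0, "rz": 0, "jaw": 0},
    {"x": 0, "y": 0, "z": 0.1, "rx": 0, "ry": 0, "rz": 0, "jaw": 0},
    {"x": 0, "y": 0, "z": 0.1, "rx": 0, "ry": 0, "rz": 0, "jaw": 0},
    {"x": 0, "y": 0, "z": 0.1, "rx": 0, "ry": 0, "rz": 0, "jaw": 0}
  ]
}}

```text
clock: 4.2
tool_pos: [0.5107, 0.0985, 0.1026]
eef_rot: [0.738, 0.675, -0.0, -0.0]
contact_force: [0.0, -0.6, -1.0]
opening: 0.005
finger_force: 0.0
```

{"method": "send_rows", "body": {
  "motion": [
    {"x": 0, "y": 0, "z": 0.1, "rx": 0, "ry": 0, "rz": 0, "jaw": 0},
    {"x": 0, "y": 0, "z": 0.1, "rx": 0, "ry": 0, "rz": 0, "jaw": 0},
    {"x": 0, "y": 0, "z": 0.1, "rx": 0, "ry": 0, "rz": 0, "jaw": 0},
    {"x": 0, "y": 0, "z": 0.1, "rx": 0, "ry": 0, "rz": 0, "jaw": 0},
    {"x": 0, "y": 0, "z": 0.1, "rx": 0, "ry": 0, "rz": 0, "jaw": 0}
  ]
}}

```text
clock: 4.7
tool_pos: [0.5108, 0.0985, 0.0976]
eef_rot: [0.738, 0.675, 0.0, -0.0]
contact_force: [0.6, -0.5, -0.1]
opening: 0.006
finger_force: 0.0
```

{"method": "send_rows", "body": {
  "motion": [
    {"x": 0, "y": 0, "z": 0.1, "rx": 0, "ry": 0, "rz": 0, "jaw": 0},
    {"x": 0, "y": 0, "z": 0.1, "rx": 0, "ry": 0, "rz": 0, "jaw": 0},
    {"x": 0, "y": 0, "z": 0.1, "rx": 0, "ry": 0, "rz": 0, "jaw": 0},
    {"x": 0, "y": 0, "z": 0.1, "rx": 0, "ry": 0, "rz": 0, "jaw": 0},
    {"x": 0, "y": 0, "z": 0.1, "rx": 0, "ry": 0, "rz": 0, "jaw": 0}
  ]
}}

```text
clock: 5.2
tool_pos: [0.5107, 0.0985, 0.0926]
eef_rot: [0.738, 0.675, 0.0, -0.0]
contact_force: [-0.1, 0.4, 0.4]
opening: 0.009
finger_force: 0.0
```

{"method": "send_rows", "body": {
  "motion": [
    {"x": 0, "y": 0, "z": 0.1, "rx": 0, "ry": 0, "rz": 0, "jaw": 0},
    {"x": 0, "y": 0, "z": 0.1, "rx": 0, "ry": 0, "rz": 0, "jaw": 0},
    {"x": 0, "y": 0, "z": 0.1, "rx": 0, "ry": 0, "rz": 0, "jaw": 0},
    {"x": 0, "y": 0, "z": 0.1, "rx": 0, "ry": 0, "rz": 0, "jaw": 0},
    {"x": 0, "y": 0, "z": 0.1, "rx": 0, "ry": 0, "rz": 0, "jaw": 0}
  ]
}}

```text
clock: 5.7
tool_pos: [0.5108, 0.0985, 0.0876]
eef_rot: [0.738, 0.675, 0.0, -0.0]
contact_force: [-0.4, -0.3, -0.1]
opening: 0.008
finger_force: 0.0
```

{"method": "send_rows", "body": {
  "motion": [
    {"x": 0, "y": 0, "z": 0.1, "rx": 0, "ry": 0, "rz": 0, "jaw": 0},
    {"x": 0, "y": 0, "z": 0.1, "rx": 0, "ry": 0, "rz": 0, "jaw": 0},
    {"x": 0, "y": 0, "z": 0.1, "rx": 0, "ry": 0, "rz": 0, "jaw": 0},
    {"x": 0, "y": 0, "z": 0.1, "rx": 0, "ry": 0, "rz": 0, "jaw": 0},
    {"x": 0, "y": 0, "z": 0.1, "rx": 0, "ry": 0, "rz": 0, "jaw": 0}
  ]
}}

```text
clock: 6.2
tool_pos: [0.5108, 0.0985, 0.0826]
eef_rot: [0.738, 0.675, 0.0, -0.0]
contact_force: [-0.6, 0.6, 0.0]
opening: 0.006
finger_force: 0.0
```

{"method": "send_rows", "body": {
  "motion": [
    {"x": 0, "y": 0, "z": 0.1, "rx": 0, "ry": 0, "rz": 0, "jaw": 0},
    {"x": 0, "y": 0, "z": 0.1, "rx": 0, "ry": 0, "rz": 0, "jaw": 0},
    {"x": 0, "y": 0, "z": 0.1, "rx": 0, "ry": 0, "rz": 0, "jaw": 0},
    {"x": 0, "y": 0, "z": 0.1, "rx": 0, "ry": 0, "rz": 0, "jaw": 0},
    {"x": 0, "y": 0, "z": 0.1, "rx": 0, "ry": 0, "rz": 0, "jaw": 0}
  ]
}}

```text
clock: 6.7
tool_pos: [0.5109, 0.0985, 0.0783]
eef_rot: [0.738, 0.675, 0.0, 0.0]
contact_force: [-1.2, -0.3, 8.5]
opening: 0.008
finger_force: 4.2
```

{"method": "send_rows", "body": {
  "motion": [
    {"x": 0, "y": 0, "z": 0.05, "rx": 0, "ry": 0, "rz": 0, "jaw": 0},
    {"x": 0, "y": 0, "z": 0.05, "rx": 0, "ry": 0, "rz": 0, "jaw": 0},
    {"x": 0, "y": 0, "z": 0.05, "rx": 0, "ry": 0, "rz": 0, "jaw": 0},
    {"x": 0, "y": 0, "z": 0, "rx": 0, "ry": 0, "rz": 0, "jaw": 0},
    {"x": 0, "y": 0, "z": 0, "rx": 0, "ry": 0, "rz": 0, "jaw": 0}
  ]
}}

```text
clock: 7.2
tool_pos: [0.5109, 0.0985, 0.0769]
eef_rot: [0.738, 0.675, 0.0, 0.0]
contact_force: [-0.6, -0.7, 7.5]
opening: 0.001
finger_force: 3.7
```

{"method": "send_rows", "body": {
  "motion": [
    {"x": 0, "y": 0, "z": 0.05, "rx": 0, "ry": 0, "rz": 0, "jaw": 0},
    {"x": 0, "y": 0, "z": 0.05, "rx": 0, "ry": 0, "rz": 0, "jaw": 0},
    {"x": 0, "y": 0, "z": 0.05, "rx": 0, "ry": 0, "rz": 0, "jaw": 0},
    {"x": 0, "y": 0, "z": 0, "rx": 0, "ry": 0, "rz": 0, "jaw": 0},
    {"x": 0, "y": 0, "z": 0, "rx": 0, "ry": 0, "rz": 0, "jaw": 0}
  ]
}}

```text
clock: 7.7
tool_pos: [0.5108, 0.0983, 0.0754]
eef_rot: [0.738, 0.675, 0.0, 0.0]
contact_force: [-1.3, -0.0, 7.0]
opening: 0.004
finger_force: 3.7
```

```bash
python3 -c "
from h import *
for i in range(3):
  s=get_state();print(s['contact_force'],s['tool_pos'],s['clock']);snap('top','x%d.png'%i)
b=load('x2');a=load('t1')
print(np.abs(b['img'].astype(int)-a['img'])[200:245,270:335].mean())
"
```

```text
[-1.31000538 -0.00931472  6.9539305 ] [0.51083669 0.09832321 0.07537143] 7.7
[-0.72628848 -0.57576902  7.08142675] [0.51082635 0.09837277 0.07536147] 7.75
[-1.54229293  0.15836977  8.54146691] [0.51083856 0.09838466 0.07536129] 7.8
28.007521367521367
```

{"method": "send_rows", "body": {
  "motion": [
    {"x": 0, "y": 0, "z": 0.05, "rx": 0, "ry": 0, "rz": 0, "jaw": 0},
    {"x": 0, "y": 0, "z": 0.05, "rx": 0, "ry": 0, "rz": 0, "jaw": 0},
    {"x": 0, "y": 0, "z": 0, "rx": 0, "ry": 0, "rz": 0, "jaw": 0},
    {"x": 0, "y": 0, "z": 0, "rx": 0, "ry": 0, "rz": 0, "jaw": 0},
    {"x": 0, "y": 0, "z": 0, "rx": 0, "ry": 0, "rz": 0, "jaw": 0}
  ]
}}

```text
clock: 8.35
tool_pos: [0.5108, 0.0983, 0.0738]
eef_rot: [0.738, 0.675, -0.0, 0.0]
contact_force: [-0.3, -1.2, 2.5]
opening: 0.001
finger_force: 1.2
```

{"method": "send_rows", "body": {
  "motion": [
    {"x": 0, "y": 0, "z": 0.05, "rx": 0, "ry": 0, "rz": 0, "jaw": 0},
    {"x": 0, "y": 0, "z": 0, "rx": 0, "ry": 0, "rz": 0, "jaw": 0},
    {"x": 0, "y": 0, "z": 0, "rx": 0, "ry": 0, "rz": 0, "jaw": 0},
    {"x": 0, "y": 0, "z": 0, "rx": 0, "ry": 0, "rz": 0, "jaw": 0},
    {"x": 0, "y": 0, "z": 0, "rx": 0, "ry": 0, "rz": 0, "jaw": 0}
  ]
}}

```text
clock: 8.85
tool_pos: [0.5108, 0.0983, 0.0734]
eef_rot: [0.738, 0.674, -0.0, 0.0]
contact_force: [-0.9, -1.3, 4.2]
opening: 0.005
finger_force: 2.5
```

```bash
python3 -c "
from h import *
F=[]
for i in range(2):
  s=get_state();F.append(s['contact_force'][2]);b=snap('scene','y%d.png'%i);t=snap('top','yt%d.png'%i)
print(F)
a=load('s1')
A=np.hstack([cv2.resize(i['img'][140:240,205:335],(400,300)) for i in (a,b)])
T=np.hstack([cv2.resize(i['img'][180:265,220:340],(400,283)) for i in (load('t1'),t)])
cv2.imwrite('pics/cmp.png',np.vstack([A,T])[:,:,::-1])
"
```

```text
[np.float64(4.238560530696924), np.float64(6.129428916383467)]
```

View pics/cmp.png

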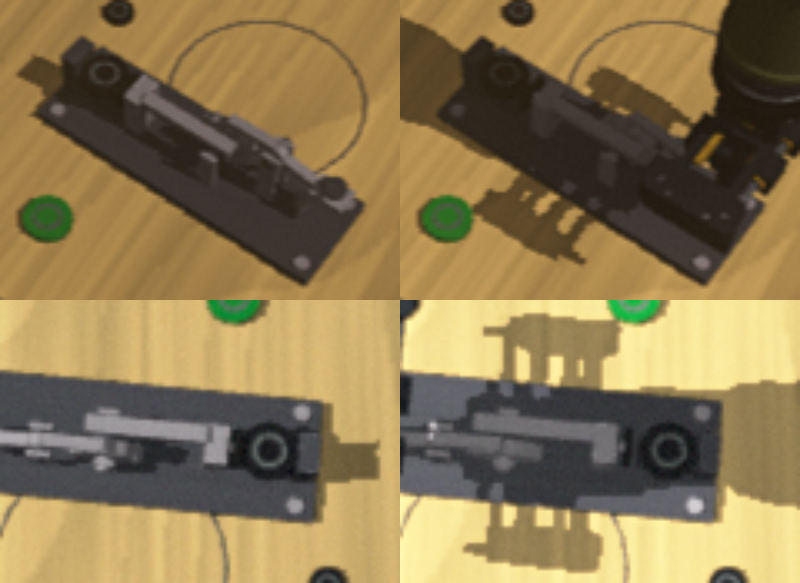

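The jaw's right edge has moved from x≈229 to x≈217 in the crop, about 8 mm, and the striker is still in its seat. I keep holding.

{"method": "send_rows", "body": {
  "motion": [
    {"x": 0, "y": 0, "z": 0, "rx": 0, "ry": 0, "rz": 0, "jaw": 0},
    {"x": 0, "y": 0, "z": 0, "rx": 0, "ry": 0, "rz": 0, "jaw": 0},
    {"x": 0, "y": 0, "z": 0, "rx": 0, "ry": 0, "rz": 0, "jaw": 0},
    {"x": 0, "y": 0, "z": 0, "rx": 0, "ry": 0, "rz": 0, "jaw": 0},
    {"x": 0, "y": 0, "z": 0, "rx": 0, "ry": 0, "rz": 0, "jaw": 0}
  ]
}}

```text
clock: 9.55
tool_pos: [0.5108, 0.0982, 0.0734]
eef_rot: [0.738, 0.674, -0.0, 0.0]
contact_force: [-0.9, -0.2, 5.4]
opening: 0.006
finger_force: 2.5
```

{"method": "send_rows", "body": {
  "motion": [
    {"x": 0, "y": 0, "z": 0, "rx": 0, "ry": 0, "rz": 0, "jaw": 0},
    {"x": 0, "y": 0, "z": 0, "rx": 0, "ry": 0, "rz": 0, "jaw": 0},
    {"x": 0, "y": 0, "z": 0, "rx": 0, "ry": 0, "rz": 0, "jaw": 0},
    {"x": 0, "y": 0, "z": 0, "rx": 0, "ry": 0, "rz": 0, "jaw": 0},
    {"x": 0, "y": 0, "z": 0, "rx": 0, "ry": 0, "rz": 0, "jaw": 0}
  ]
}}

```text
clock: 10.05
tool_pos: [0.5108, 0.0982, 0.0734]
eef_rot: [0.738, 0.674, 0.0, 0.0]
contact_force: [-0.1, -1.3, 4.9]
opening: 0.007
finger_force: 2.4
```

{"method": "send_rows", "body": {
  "motion": [
    {"x": 0, "y": 0, "z": 0, "rx": 0, "ry": 0, "rz": 0, "jaw": 0},
    {"x": 0, "y": 0, "z": 0, "rx": 0, "ry": 0, "rz": 0, "jaw": 0},
    {"x": 0, "y": 0, "z": 0, "rx": 0, "ry": 0, "rz": 0, "jaw": 0},
    {"x": 0, "y": 0, "z": 0, "rx": 0, "ry": 0, "rz": 0, "jaw": 0},
    {"x": 0, "y": 0, "z": 0, "rx": 0, "ry": 0, "rz": 0, "jaw": 0}
  ]
}}

```text
clock: 10.55
tool_pos: [0.5108, 0.0982, 0.0734]
eef_rot: [0.738, 0.674, -0.0, 0.0]
contact_force: [-0.9, -1.8, 6.5]
opening: 0.005
finger_force: 2.5
```

{"method": "send_rows", "body": {
  "motion": [
    {"x": 0, "y": 0, "z": 0, "rx": 0, "ry": 0, "rz": 0, "jaw": 0},
    {"x": 0, "y": 0, "z": 0, "rx": 0, "ry": 0, "rz": 0, "jaw": 0},
    {"x": 0, "y": 0, "z": 0, "rx": 0, "ry": 0, "rz": 0, "jaw": 0},
    {"x": 0, "y": 0, "z": 0, "rx": 0, "ry": 0, "rz": 0, "jaw": 0},
    {"x": 0, "y": 0, "z": 0, "rx": 0, "ry": 0, "rz": 0, "jaw": 0}
  ]
}}

```text
clock: 11.05
tool_pos: [0.5108, 0.0983, 0.0734]
eef_rot: [0.738, 0.675, 0.0, 0.0]
contact_force: [-0.6, -1.1, 5.4]
opening: 0.008
finger_force: 2.5
```

{"method": "send_rows", "body": {
  "motion": [
    {"x": 0, "y": 0, "z": 0, "rx": 0, "ry": 0, "rz": 0, "jaw": 0},
    {"x": 0, "y": 0, "z": 0, "rx": 0, "ry": 0, "rz": 0, "jaw": 0},
    {"x": 0, "y": 0, "z": 0, "rx": 0, "ry": 0, "rz": 0, "jaw": 0},
    {"x": 0, "y": 0, "z": 0, "rx": 0, "ry": 0, "rz": 0, "jaw": 0},
    {"x": 0, "y": 0, "z": 0, "rx": 0, "ry": 0, "rz": 0, "jaw": 0}
  ]
}}

```text
clock: 11.55
tool_pos: [0.5108, 0.0982, 0.0734]
eef_rot: [0.738, 0.674, -0.0, 0.0]
contact_force: [-0.2, -1.9, 5.4]
opening: 0.009
finger_force: 2.5
```

```bash
python3 -c "
from h import *
t=snap('top','z1.png')
T=np.vstack([cv2.resize(i['img'][205:245,230:330],(750,300),interpolation=cv2.INTER_CUBIC) for i in (load('t1'),t)])
cv2.imwrite('pics/cmp2.png',T[:,:,::-1])
"
```

```text
(no output)
```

View pics/cmp2.png

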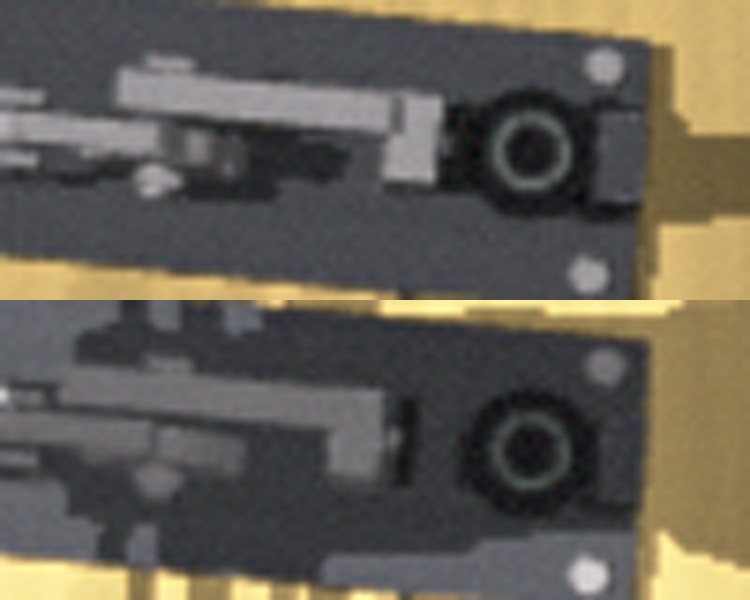

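The jaw edge moved from x=441 to x=383, about 7.7 px or 18 mm, so it is fully back. The striker is unmoved at (530,150). Releasing the button and moving over the striker.

{"method": "send_rows", "body": {
  "motion": [
    {"x": 0, "y": 0, "z": -0.3, "rx": 0, "ry": 0, "rz": 0, "jaw": 0},
    {"x": 0, "y": 0, "z": -0.5, "rx": 0, "ry": 0, "rz": 0, "jaw": 0},
    {"x": 0, "y": 0, "z": -1.5, "rx": 0, "ry": 0, "rz": 0, "jaw": 0},
    {"x": 0, "y": 0, "z": -2.5, "rx": 0, "ry": 0, "rz": 0, "jaw": 0},
    {"x": 0, "y": 0, "z": -2.5, "rx": 0, "ry": 0, "rz": 0, "jaw": 0}
  ]
}}

```text
clock: 12.1
tool_pos: [0.5103, 0.0988, 0.1467]
eef_rot: [0.738, 0.675, -0.0, -0.0]
contact_force: [-0.1, -0.0, -1.0]
opening: 0.007
finger_force: 0.0
```

{"method": "send_rows", "body": {
  "motion": [
    {"x": -4.2, "y": 0.2, "z": 0, "rx": 0, "ry": 0, "rz": 0, "jaw": 7.5},
    {"x": -4.2, "y": 0.2, "z": 0, "rx": 0, "ry": 0, "rz": 0, "jaw": 7.5},
    {"x": -4.2, "y": 0.2, "z": 0, "rx": 0, "ry": 0, "rz": 0, "jaw": 7.5},
    {"x": -4.2, "y": 0.2, "z": 0, "rx": 0, "ry": 0, "rz": 0, "jaw": 7.5},
    {"x": -4.2, "y": 0.1, "z": 0, "rx": 0, "ry": 0, "rz": 0, "jaw": 7.5}
  ]
}}

```text
clock: 12.6
tool_pos: [0.5008, -0.1127, 0.1463]
eef_rot: [0.738, 0.675, 0.0, -0.0]
contact_force: [0.2, 0.5, 0.2]
opening: 0.437
finger_force: 0.0
```

{"method": "send_rows", "body": {
  "motion": [
    {"x": 0, "y": 0, "z": 0, "rx": 0, "ry": 0, "rz": 0, "jaw": 7.5},
    {"x": 0, "y": 0, "z": 0, "rx": 0, "ry": 0, "rz": 0, "jaw": 7.5},
    {"x": 0, "y": 0, "z": 0, "rx": 0, "ry": 0, "rz": 0, "jaw": 7.5},
    {"x": 0, "y": 0, "z": 0, "rx": 0, "ry": 0, "rz": 0, "jaw": 7.5},
    {"x": 0, "y": 0, "z": 0, "rx": 0, "ry": 0, "rz": 0, "jaw": 7.5}
  ]
}}

```text
clock: 13.1
tool_pos: [0.5011, -0.1099, 0.1462]
eef_rot: [0.737, 0.676, 0.0, -0.0]
contact_force: [0.2, -0.8, -0.4]
opening: 0.849
finger_force: 0.0
```

```bash
python3 -c "
from h import *
go(.5003,-.1125,.0552,-.095)
s=snap('wrist','w3.png')
print(pix(s,(.5003,-.1125,.051)))"
```

```text
t 13.1 pos [ 0.501 -0.11   0.146] F [ 0.244 -0.762 -0.419] open 0.8489862927771681 ff 0.0
shift cm [-0.276 -0.056  9.096] turn [-0.    -0.001  0.008] q [ 0.104  0.71   0.037  2.002 -0.059  0.43   0.099]
(np.float64(252.32995086933255), np.float64(196.37332106953082))
```

View pics/w3.png

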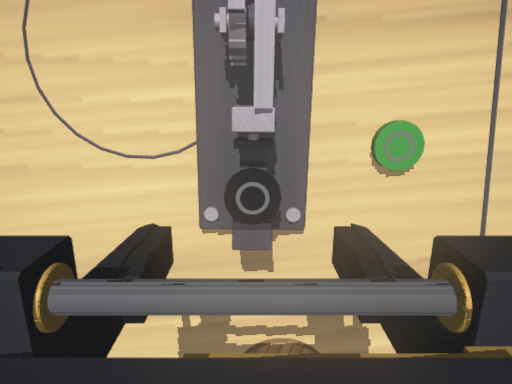

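The striker is at (253,198), within about 1.5 mm of the prediction, and the jaw is clear of it. Descending with the fingers either side.

{"method": "send_rows", "body": {
  "motion": [
    {"x": -0.17, "y": -0.04, "z": 2.0, "rx": 0, "ry": 0, "rz": 0.008, "jaw": 7.5},
    {"x": -0.17, "y": 0, "z": 2.5, "rx": 0, "ry": 0, "rz": 0, "jaw": 7.5},
    {"x": 0, "y": 0, "z": 2.5, "rx": 0, "ry": 0, "rz": 0, "jaw": 7.5},
    {"x": 0, "y": 0, "z": 1.5, "rx": 0, "ry": 0, "rz": 0, "jaw": 7.5},
    {"x": 0, "y": 0, "z": 0.6, "rx": 0, "ry": 0, "rz": 0, "jaw": 7.5}
  ]
}}

```text
clock: 13.65
tool_pos: [0.4995, -0.114, 0.0538]
eef_rot: [0.741, 0.672, -0.001, -0.001]
contact_force: [-0.1, 0.5, 0.7]
opening: 0.849
finger_force: 0.0
```

{"method": "send_rows", "body": {
  "motion": [
    {"x": 0, "y": 0, "z": 0, "rx": 0, "ry": 0, "rz": 0, "jaw": 7.5},
    {"x": 0, "y": 0, "z": 0, "rx": 0, "ry": 0, "rz": 0, "jaw": 7.5},
    {"x": 0, "y": 0, "z": 0, "rx": 0, "ry": 0, "rz": 0, "jaw": 7.5},
    {"x": 0, "y": 0, "z": 0, "rx": 0, "ry": 0, "rz": 0, "jaw": 7.5},
    {"x": 0, "y": 0, "z": 0, "rx": 0, "ry": 0, "rz": 0, "jaw": 7.5}
  ]
}}

```text
clock: 14.15
tool_pos: [0.5005, -0.1149, 0.0557]
eef_rot: [0.741, 0.672, 0.0, 0.0]
contact_force: [0.4, 0.2, -0.3]
opening: 0.852
finger_force: 0.0
```

```bash
python3 -c "
from h import *
go(.5003,-.1135,.0552,-.095)"
```

```text
t 14.15 pos [ 0.5   -0.115  0.056] F [ 0.355  0.24  -0.261] open 0.8519424886596968 ff 0.0
shift cm [ 0.14  -0.032  0.052] turn [ 0.001  0.    -0.003] q [ 0.125  0.879  0.019  2.037 -0.065  0.225  0.102]
```

Close gently.

{"method": "send_rows", "body": {
  "motion": [
    {"x": 0.14, "y": 0, "z": 0.05, "rx": 0, "ry": 0, "rz": 0, "jaw": 6.0},
    {"x": 0, "y": 0, "z": 0, "rx": 0, "ry": 0, "rz": 0, "jaw": 5.0},
    {"x": 0, "y": 0, "z": 0, "rx": 0, "ry": 0, "rz": 0, "jaw": 4.6},
    {"x": 0, "y": 0, "z": 0, "rx": 0, "ry": 0, "rz": 0, "jaw": 4.4},
    {"x": 0, "y": 0, "z": 0, "rx": 0, "ry": 0, "rz": 0, "jaw": 4.2}
  ],
  "grip_force": 8
}}

```text
clock: 14.65
tool_pos: [0.5003, -0.1134, 0.0547]
eef_rot: [0.741, 0.672, 0.0, -0.0]
contact_force: [1.1, 0.3, 0.1]
opening: 0.48
finger_force: 0.0
```

{"method": "send_rows", "body": {
  "motion": [
    {"x": 0, "y": 0, "z": 0, "rx": 0, "ry": 0, "rz": 0, "jaw": 3.8},
    {"x": 0, "y": 0, "z": 0, "rx": 0, "ry": 0, "rz": 0, "jaw": 3.6},
    {"x": 0, "y": 0, "z": 0, "rx": 0, "ry": 0, "rz": 0, "jaw": 3.5},
    {"x": 0, "y": 0, "z": 0, "rx": 0, "ry": 0, "rz": 0, "jaw": 3.5},
    {"x": 0, "y": 0, "z": 0, "rx": 0, "ry": 0, "rz": 0, "jaw": 3.5}
  ]
}}

```text
clock: 15.15
tool_pos: [0.5003, -0.1134, 0.0547]
eef_rot: [0.741, 0.672, 0.0, -0.0]
contact_force: [0.1, -0.6, 0.4]
opening: 0.449
finger_force: 8.0
```

```bash
python3 -c "
from h import *
go(.5003,-.1135,.0552,-.095)"
```

```text
t 15.15 pos [ 0.5   -0.113  0.055] F [ 0.087 -0.643  0.378] open 0.44879728805593716 ff 7.9999856650829315
shift cm [-0.008  0.002 -0.051] turn [ 0.    -0.    -0.003] q [ 0.122  0.881  0.019  2.038 -0.066  0.224  0.101]
```

{"method": "send_rows", "body": {
  "motion": [
    {"x": 0, "y": 0, "z": -0.3, "rx": 0, "ry": 0, "rz": 0, "jaw": 3.5},
    {"x": 0, "y": 0, "z": -0.8, "rx": 0, "ry": 0, "rz": 0, "jaw": 3.5},
    {"x": 0, "y": 0, "z": -1.2, "rx": 0, "ry": 0, "rz": 0, "jaw": 3.5},
    {"x": 0, "y": 0, "z": -1.5, "rx": 0, "ry": 0, "rz": 0, "jaw": 3.5},
    {"x": 0, "y": 0, "z": -1.2, "rx": 0, "ry": 0, "rz": 0, "jaw": 3.5}
  ]
}}

```text
clock: 15.65
tool_pos: [0.5006, -0.1135, 0.1063]
eef_rot: [0.741, 0.672, 0.0, 0.0]
contact_force: [-0.5, 0.7, -0.2]
opening: 0.45
finger_force: 8.0
```

Run:
```python
from h import *
go(.512,-.318,.1,-.095)
for n,(u,v) in(("t1",(384,223)),("s1",(173,145))):
    s=load(n);i=cv2.cvtColor(s["img"],cv2.COLOR_RGB2LAB).astype(float)
    ref=np.median(i[v-6:v+7,u-6:u+7].reshape(-1,3),0); m=(np.linalg.norm(i-ref,axis=2)<28).astype(np.uint8)
    m=cv2.morphologyEx(m,cv2.MORPH_CLOSE,np.ones((3,3)));m=cv2.morphologyEx(m,cv2.MORPH_OPEN,np.ones((5,5)))
    l=cv2.connectedComponentsWithStats(m);k=l[1][v,u];x=l[2][k];print(n,x)
    c=x[0]+x[2]/2-.5,x[1]+x[3]/2-.5; print(c,l[3][k],onz(s,*c,.008))
```

```text
t 15.65 pos [ 0.501 -0.114  0.106] F [-0.463  0.682 -0.202] open 0.4504267320540189 ff 7.999878376722336
shift cm [-20.236   3.137   0.635] turn [ 0.001  0.    -0.003] q [ 0.115  0.783  0.03   2.024 -0.065  0.334  0.099]
t1 [ 363  100   85  284 9533]
(np.float64(405.0), np.float64(241.5)) [413.913 248.416] [ 0.465 -0.368  0.008]
s1 [  69    9  207  220 9071]
(np.float64(172.0), np.float64(118.5)) [166.249 124.849] [ 0.441 -0.377  0.008]
```

{"method": "send_rows", "body": {
  "motion": [
    {"x": -2.0, "y": 0.31, "z": 0, "rx": 0, "ry": 0, "rz": 0, "jaw": 3.5},
    {"x": -2.0, "y": 0.31, "z": 0, "rx": 0, "ry": 0, "rz": 0, "jaw": 3.5},
    {"x": -2.0, "y": 0.31, "z": 0, "rx": 0, "ry": 0, "rz": 0, "jaw": 3.5},
    {"x": -2.0, "y": 0.31, "z": 0, "rx": 0, "ry": 0, "rz": 0, "jaw": 3.5},
    {"x": -2.0, "y": 0.31, "z": 0, "rx": 0, "ry": 0, "rz": 0, "jaw": 3.5}
  ]
}}

```text
clock: 16.15
tool_pos: [0.506, -0.2154, 0.1057]
eef_rot: [0.741, 0.672, 0.0, 0.0]
contact_force: [0.3, 0.4, 0.3]
opening: 0.445
finger_force: 8.0
```

{"method": "send_rows", "body": {
  "motion": [
    {"x": -2.0, "y": 0.31, "z": 0, "rx": 0, "ry": 0, "rz": 0, "jaw": 3.5},
    {"x": -2.0, "y": 0.31, "z": 0, "rx": 0, "ry": 0, "rz": 0, "jaw": 3.5},
    {"x": -2.0, "y": 0.31, "z": 0, "rx": 0, "ry": 0, "rz": 0, "jaw": 3.5},
    {"x": -2.0, "y": 0.31, "z": 0, "rx": 0, "ry": 0, "rz": 0, "jaw": 3.5},
    {"x": -2.2, "y": 0.31, "z": 0, "rx": 0, "ry": 0, "rz": 0, "jaw": 3.5}
  ]
}}

```text
clock: 16.65
tool_pos: [0.5115, -0.3181, 0.1056]
eef_rot: [0.741, 0.672, 0.0, 0.0]
contact_force: [0.2, 0.2, -0.6]
opening: 0.447
finger_force: 8.0
```

{"method": "send_rows", "body": {
  "motion": [
    {"x": 0, "y": 0, "z": 1.0, "rx": 0, "ry": 0, "rz": 0, "jaw": 3.5},
    {"x": 0, "y": 0, "z": 1.0, "rx": 0, "ry": 0, "rz": 0, "jaw": 3.5},
    {"x": 0, "y": 0, "z": 1.0, "rx": 0, "ry": 0, "rz": 0, "jaw": 3.5},
    {"x": 0, "y": 0, "z": 1.0, "rx": 0, "ry": 0, "rz": 0, "jaw": 3.5},
    {"x": 0, "y": 0, "z": 0, "rx": 0, "ry": 0, "rz": 0, "jaw": 3.5}
  ]
}}

```text
clock: 17.15
tool_pos: [0.5105, -0.3156, 0.0628]
eef_rot: [0.74, 0.672, -0.0, -0.002]
contact_force: [0.0, 0.2, 0.3]
opening: 0.449
finger_force: 8.0
```

Run:
```python
from h import *
go(.512,-.318,.0207,-.095)
w=snap('wrist','w4.png');t=snap('top','t4.png');s=snap('scene','s4.png')
x=lambda i,r0,c0:cv2.resize(i['img'][r0:r0+96,c0:c0+128],(400,300),interpolation=cv2.INTER_CUBIC)
a=np.hstack([cv2.resize(w['img'],(400,300)),x(s,100,110)])
b=np.hstack([x(t,180,320),x(load('t1'),180,320)])
cv2.imwrite('pics/v4.png',np.vstack([a,b])[:,:,::-1])
print(pix(w,(.512,-.318,.008)))
```

```text
t 17.15 pos [ 0.51  -0.316  0.063] F [0.027 0.173 0.265] open 0.44918798593524073 ff 8.000016510486603
shift cm [-0.234  0.189  4.206] turn [-0.003 -0.002 -0.001] q [ 0.487  0.921 -0.018  1.767  0.03   0.459  0.353]
(np.float64(256.3881764131824), np.float64(215.15785799059557))
```

View pics/v4.png

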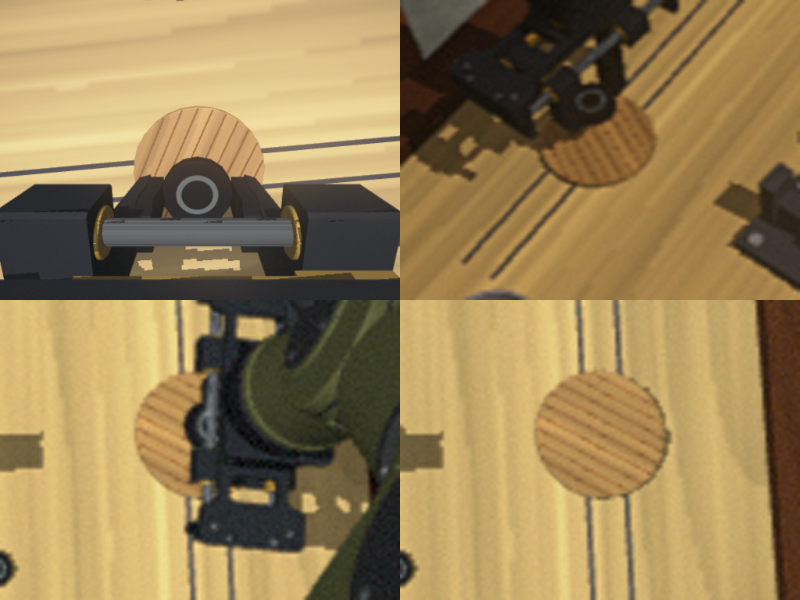

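The striker is held flat at wrist crop (198,195). The coaster is centred near (199,168) in the same crop, which is (255,215) at full size and matches the prediction. Lowering.

{"method": "send_rows", "body": {
  "motion": [
    {"x": -0.12, "y": 0.1, "z": 1.0, "rx": 0, "ry": 0, "rz": 0, "jaw": 3.5},
    {"x": -0.12, "y": 0.09, "z": 1.0, "rx": 0, "ry": 0, "rz": 0, "jaw": 3.5},
    {"x": 0, "y": 0, "z": 1.0, "rx": 0, "ry": 0, "rz": 0, "jaw": 3.5},
    {"x": 0, "y": 0, "z": 0.6, "rx": 0, "ry": 0, "rz": 0, "jaw": 3.5},
    {"x": 0, "y": 0, "z": 0, "rx": 0, "ry": 0, "rz": 0, "jaw": 3.5}
  ]
}}

```text
clock: 17.8
tool_pos: [0.5122, -0.3196, 0.0273]
eef_rot: [0.741, 0.672, -0.0, -0.001]
contact_force: [-0.2, -0.2, 0.1]
opening: 0.445
finger_force: 8.0
```

{"method": "send_rows", "body": {
  "motion": [
    {"x": 0, "y": 0, "z": 0, "rx": 0, "ry": 0, "rz": 0, "jaw": 3.5},
    {"x": 0, "y": 0, "z": 0, "rx": 0, "ry": 0, "rz": 0, "jaw": 3.5},
    {"x": 0, "y": 0, "z": 0, "rx": 0, "ry": 0, "rz": 0, "jaw": 3.5},
    {"x": 0, "y": 0, "z": 0, "rx": 0, "ry": 0, "rz": 0, "jaw": 3.5},
    {"x": 0, "y": 0, "z": 0, "rx": 0, "ry": 0, "rz": 0, "jaw": 3.5}
  ]
}}

```text
clock: 18.3
tool_pos: [0.5131, -0.3201, 0.0289]
eef_rot: [0.741, 0.672, 0.0, 0.0]
contact_force: [0.6, 0.3, 0.1]
opening: 0.451
finger_force: 8.0
```

```bash
python3 -c "
from h import *
go(.512,-.318,.0207,-.095)"
```

```text
t 18.3 pos [ 0.513 -0.32   0.029] F [0.577 0.332 0.09 ] open 0.45066024155109313 ff 8.00000086426735
shift cm [ 0.2   -0.135  0.821] turn [ 0.     0.    -0.003] q [ 0.49   0.979 -0.016  1.759  0.033  0.404  0.353]
```

{"method": "send_rows", "body": {
  "motion": [
    {"x": 0.1, "y": -0.06, "z": 0.2, "rx": 0, "ry": 0, "rz": 0, "jaw": 3.5},
    {"x": 0.1, "y": -0.06, "z": 0.2, "rx": 0, "ry": 0, "rz": 0, "jaw": 3.5},
    {"x": 0, "y": 0, "z": 0.15, "rx": 0, "ry": 0, "rz": 0, "jaw": 3.5},
    {"x": 0, "y": 0, "z": 0.1, "rx": 0, "ry": 0, "rz": 0, "jaw": 3.5},
    {"x": 0, "y": 0, "z": 0, "rx": 0, "ry": 0, "rz": 0, "jaw": 3.5}
  ]
}}

```text
clock: 18.8
tool_pos: [0.5119, -0.3179, 0.0219]
eef_rot: [0.741, 0.672, -0.0, -0.0]
contact_force: [-1.1, 1.4, -0.8]
opening: 0.448
finger_force: 8.0
```

{"method": "send_rows", "body": {
  "motion": [
    {"x": 0, "y": 0, "z": 0.05, "rx": 0, "ry": 0, "rz": 0, "jaw": 3.5},
    {"x": 0, "y": 0, "z": 0.05, "rx": 0, "ry": 0, "rz": 0, "jaw": 3.5},
    {"x": 0, "y": 0, "z": 0, "rx": 0, "ry": 0, "rz": 0, "jaw": 3.5},
    {"x": 0, "y": 0, "z": 0, "rx": 0, "ry": 0, "rz": 0, "jaw": 3.5},
    {"x": 0, "y": 0, "z": 0, "rx": 0, "ry": 0, "rz": 0, "jaw": 3.5}
  ]
}}

```text
clock: 19.3
tool_pos: [0.512, -0.318, 0.0212]
eef_rot: [0.741, 0.672, 0.0, 0.0]
contact_force: [0.0, -0.7, -0.5]
opening: 0.449
finger_force: 8.0
```

{"method": "send_rows", "body": {
  "motion": [
    {"x": 0, "y": 0, "z": 0.03, "rx": 0, "ry": 0, "rz": 0, "jaw": 3.5},
    {"x": 0, "y": 0, "z": 0.03, "rx": 0, "ry": 0, "rz": 0, "jaw": 3.5},
    {"x": 0, "y": 0, "z": 0, "rx": 0, "ry": 0, "rz": 0, "jaw": 3.5},
    {"x": 0, "y": 0, "z": 0, "rx": 0, "ry": 0, "rz": 0, "jaw": 3.5},
    {"x": 0, "y": 0, "z": 0, "rx": 0, "ry": 0, "rz": 0, "jaw": 3.5}
  ]
}}

```text
clock: 19.8
tool_pos: [0.5121, -0.318, 0.0207]
eef_rot: [0.741, 0.672, 0.0, 0.0]
contact_force: [0.1, 0.4, 1.6]
opening: 0.448
finger_force: 8.0
```

{"method": "send_rows", "body": {
  "motion": [
    {"x": 0, "y": 0, "z": 0.03, "rx": 0, "ry": 0, "rz": 0, "jaw": 3.5},
    {"x": 0, "y": 0, "z": 0, "rx": 0, "ry": 0, "rz": 0, "jaw": 3.5},
    {"x": 0, "y": 0, "z": 0, "rx": 0, "ry": 0, "rz": 0, "jaw": 3.5},
    {"x": 0, "y": 0, "z": 0, "rx": 0, "ry": 0, "rz": 0, "jaw": 3.5},
    {"x": 0, "y": 0, "z": 0, "rx": 0, "ry": 0, "rz": 0, "jaw": 3.5}
  ]
}}

```text
clock: 20.3
tool_pos: [0.512, -0.318, 0.0206]
eef_rot: [0.741, 0.672, 0.0, 0.0]
contact_force: [-0.6, 0.1, 5.5]
opening: 0.449
finger_force: 8.0
```

Contact at the expected height (5.5 N). Opening slowly, then lifting away.

{"method": "send_rows", "body": {
  "motion": [
    {"x": 0, "y": 0, "z": -0.02, "rx": 0, "ry": 0, "rz": 0, "jaw": 3.9},
    {"x": 0, "y": 0, "z": 0, "rx": 0, "ry": 0, "rz": 0, "jaw": 4.2},
    {"x": 0, "y": 0, "z": 0, "rx": 0, "ry": 0, "rz": 0, "jaw": 4.6},
    {"x": 0, "y": 0, "z": 0, "rx": 0, "ry": 0, "rz": 0, "jaw": 5.2},
    {"x": 0, "y": 0, "z": 0, "rx": 0, "ry": 0, "rz": 0, "jaw": 6.0}
  ]
}}

```text
clock: 20.8
tool_pos: [0.5119, -0.3179, 0.0203]
eef_rot: [0.741, 0.672, -0.0, -0.0]
contact_force: [0.6, -0.4, 0.8]
opening: 0.66
finger_force: 0.0
```

{"method": "send_rows", "body": {
  "motion": [
    {"x": 0, "y": 0, "z": 0, "rx": 0, "ry": 0, "rz": 0, "jaw": 6.0},
    {"x": 0, "y": 0, "z": 0, "rx": 0, "ry": 0, "rz": 0, "jaw": 6.0},
    {"x": 0, "y": 0, "z": -0.3, "rx": 0, "ry": 0, "rz": 0, "jaw": 6.0},
    {"x": 0, "y": 0, "z": -1.0, "rx": 0, "ry": 0, "rz": 0, "jaw": 6.0},
    {"x": 0, "y": 0, "z": -2.0, "rx": 0, "ry": 0, "rz": 0, "jaw": 6.0}
  ]
}}

```text
clock: 21.3
tool_pos: [0.5112, -0.3174, 0.0533]
eef_rot: [0.741, 0.672, -0.0, -0.001]
contact_force: [-0.7, 0.2, -0.4]
opening: 0.676
finger_force: 0.0
```

{"method": "send_rows", "body": {
  "motion": [
    {"x": 0, "y": 0, "z": -3.0, "rx": 0, "ry": 0, "rz": 0, "jaw": 6.0},
    {"x": 0, "y": 0, "z": -3.0, "rx": 0, "ry": 0, "rz": 0, "jaw": 6.0},
    {"x": 0, "y": 0, "z": -3.0, "rx": 0, "ry": 0, "rz": 0, "jaw": 6.0},
    {"x": 0, "y": 0, "z": 0, "rx": 0, "ry": 0, "rz": 0, "jaw": 6.0},
    {"x": 0, "y": 0, "z": 0, "rx": 0, "ry": 0, "rz": 0, "jaw": 6.0}
  ]
}}

```text
clock: 21.8
tool_pos: [0.5123, -0.3181, 0.1446]
eef_rot: [0.741, 0.672, 0.0, 0.001]
contact_force: [0.2, -0.9, 1.1]
opening: 0.68
finger_force: 0.0
```

Run:
```python
from h import *
w=snap('wrist','w5.png');t=snap('top','t5.png');s=snap('scene','s5.png')
x=lambda i,r0,c0:cv2.resize(i['img'][r0:r0+96,c0:c0+128],(400,300),interpolation=cv2.INTER_CUBIC)
a=np.hstack([cv2.resize(w['img'],(400,300)),x(s,100,110)])
b=np.hstack([x(t,180,230),cv2.resize(s['img'],(400,300))])
cv2.imwrite('pics/v5.png',np.vstack([a,b])[:,:,::-1])
```

```text
(no output)
```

View pics/v5.png

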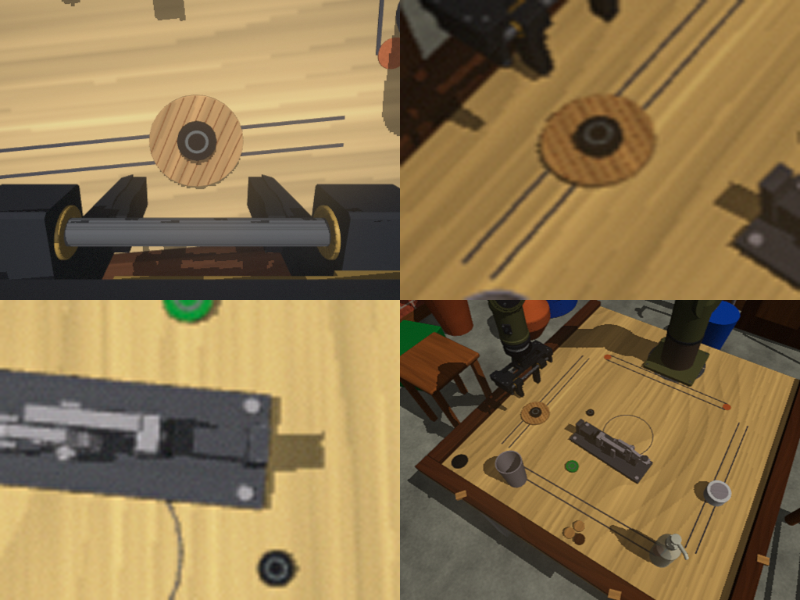

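The striker lies flat at the coaster's centre, (197,141) in the wrist crop. The jaw is still back and the bystanders stand where they were. Handing in.

```bash
python3 -c "
from plant import *
print(finish_job())"
```

```text
the job is handed in; nothing more can be done
None
```

I handed the job in at about 22 s: the jaw is fully back, the striker lies flat at the middle of the coaster, and the tin, glass and bottle stand where they were; no verdict came back.

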